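Clip the spare relay onto the rail and shut the control box

ROBOT

A 7-joint arm with a two-finger parallel gripper is mounted at the origin on the work surface. World frame = base frame: x ahead of the robot, y to its left, z up, the work surface at z = 0. Lengths are in mm, angles in degrees, forces in N, time in s.
With the tool pointing down it reaches from about 425 to 875 mm from the base axis. Payload 4.7 kg.
Tool frame: the origin (TCP) lies at the very end of the fingers, on their centre line; the grasp point (between the pads) lies env.tcp_to_grasp behind it (env.tcp_to_grasp is the distance from the TCP to the grasp point, in mm); z points along the fingers, y is the direction in which the jaws open and shut (so a half turn about z gives the same grasp; the last joint's range is limited). The gripper opens to 87 mm and grips with 3 to 60 N. Pads are 19 mm wide; open, the fingers measure 117 mm over their backs; the gripper's body (75 mm by 190 mm) begins 51 mm behind the grasp point.
Start: joints at [-69.952, 18.392, -4.016, 83.108, 1.295, 78.541, -3.26], TCP at [214.219, 613.707, 222.587] pointing down, gripper open.
Joint ranges: [-163.93, 163.93], [-17.29, 119.83], [-79.2, 71.16], [3.27, 140.29], [-89.18, 269.18], [5.43, 117.66], [-154.24, 154.24]. Speed limits (degrees/s): [147.25, 147.25, 180, 180, 180, 180, 180].

INTERFACE

Orientations are given as a 3x3 rotation matrix whose columns are the frame's x, y, z axes.
In Python, from bench import env gives the robot as it stands. The module is installed in compiled form; this text tells all that it offers. Calls block until the motion is done:
- env.move_pose(position, orientation): joint-space move of the TCP to a pose.
- env.movel(position, attitude=None, velocity=150): straight line of the TCP; attitude=None keeps the orientation; velocity is the mean speed in mm/s.
- env.goto_joints(angles): joint-space move.
- env.grip(opening, strength=None): opening from 0.0 (shut) to 1.0 (fully open); strength is the grip in N (None keeps the last); returns when the fingers have stopped.
- env.wait(seconds).
- env.inverse_kinematics(position, orientation): joint angles nearest the present ones, or None.
- env.camera(name): name is "scene" or "top" or "wrist"; returns the picture (420x560x3 uint8, blue, green, red); there is no depth.
- env.camera_info(name): a dict with "K" (3x3 intrinsics, pixels), "rvec" (rotation vector, rad) and "tvec" (3), from world to camera coordinates, as OpenCV has them. Camera axes: x right, y down, z forward; pixel columns grow to the right and rows downward; lengths in mm; the calibration is good to about 2 mm. The wrist camera is an equidistant fisheye: a pixel r from the principal point sees the ray r / f radians off the axis. A picture is of the moment at which its call begins: read the wrist's pose just before it. camera_info takes no time and is no camera call; for the wrist camera it gives the pose at the moment of the call.
A pose or a line that the arm cannot do raises env.MotionError and nothing moves.
- env.hand_in(): hands the job in, once; it reports no verdict.
Trained networks look in the newest picture that a camera, given by its name, has taken for a name from the list of things; names that differ only in an ending like _2 or _b are one class to them, and where a whole thing is asked for, a point or a joint stands for the part that bears it (a point fixed in the world has none). Each returns a list of dicts, best first, with "conf" (0 to 1); they miss things now and then, are a little off and sometimes report something else, mostly with a low value. They report only what shows in the picture. A call takes as long as a camera call. They do not tell look-alikes from the thing itself.
- env.outline_of(name, camera): "region" (420x560 bool, what is visible of it) and "point" ([column, row] in pixels, amid what is visible of it).
- env.landmark_of(name, camera): "point" ([column, row] in pixels: a listed point, or the origin of a listed thing).
Readings, each from a call of its own:
- env.current_time_s(): time.
- env.current_joint_positions(): joint angles.
- env.current_qvel(): joint speeds.
- env.current_joint_efforts(): joint torques, N m.
- env.current_position(): TCP position.
- env.current_eef_rot(): TCP orientation.
- env.current_wrist_force(): force on the tool from outside, world axes, zero at the start.
- env.current_moment(): the same for the moment, N m.
- env.current_opening(): opening from 0.0 (shut) to 1.0 (fully open).
Only numpy, scipy, OpenCV 4.12 (cv2) and the standard library are available. Lean on these libraries where they do the work, as an engineer would, in place of code of your own. Each camera call takes 0.05 s, during which the arm holds its last target. There are 200 camera calls.

TASK

Fit the spare relay module in the middle of the gap between the modules already on the rail of the sloping control box: hook its fixed lip under the rail's upper edge, then rock it down until its sprung foot clicks under the lower edge. Then press the knee of the folding lid stay to break it, and lower the lid gently until it is fully shut, without knocking over or shoving the other things on the bench.

Things in the scene. Friction and masses are not known exactly. Their poses are not given: they have to be found in the camera images.
- module_mid (a point): Centre of the spare relay module: slim grey block 28 mm wide (y), 69 mm high, standing upright on its lip and foot left or right of the box. x points to its lip (starts within 30 deg of straight away from the robot), z up. 35 mm above its lowest edge. Base x -34 to +34 mm, z -13 to +12; its underside (z -13) lies on the rail when home. 0.12 to 0.18 kg
- nose (a point): Centre of the module's nose, the part to grip across its 28 mm width (y): 36 mm long (x), 22 mm high (z), on top of the base; 4 mm to -x and 23 mm above module_mid. Same axes as the module
- module: The same module, origin at its bottom centre, 35 mm under module_mid; same axes
- lip (a point): Middle of the upper face of the lip's toe, which must go under the rail's upper edge. From module_mid: x +16.5, z -19.5 mm. The toe is 4 mm thick, its top sloping 18 deg down to its tip, and points to -x, x +13.5 to +19.5; the lip's wall (x +19.5 to +25.5) reaches down to z -35. Slot between toe and underside: 6.3 mm high, 6 deep; tilted 30 deg, it goes only some 3 mm under the edge; keep pulling down the slope as it rocks down
- foot (a joint): Sprung black foot at the module's -x end: 0 at rest, grows (m, to 0.012) as it is forced outward. A ramp below its catch rides over the rail's lower edge (5 to 7 mm outward, 4 to 5 N of spring; about 5 to 12 N of pressing at the foot side) and the catch snaps back under it
- catch (a point): Middle of the flat top of the foot's catch (x -16.5, z -18.5 mm from module_mid); its tip reaches in to x -12.5 mm; the ramp below leans 40 deg from upright, outward down to x -24, z -35 mm. Tilted 30 deg foot-up, foot and lip both clear the rail for hooking. Moves with the module, drawn as at rest
- rail: Steel rail on the panel of the control box; origin: middle of its foot on the panel. x up the slope (away from the robot), y along the 250 mm rail, z out of the panel, leaning 30 deg from vertical towards the robot. Flange x -17.5 to +17.5 mm, z 25 to 29 mm, on a web 20 mm wide. With the module home, module_mid is at x -3 to +3, z 42 mm and the module's axes match
- rail_top (a point): Middle of the rail's top face, 29 mm above its foot; axes as the rail. Wiring ducts stand from x +66 mm up the slope (30 mm high from the panel) and from x -58 mm down it (22 mm high); the tray's front wall is at x -80 mm, 70 mm high
- gap (a point): Middle of the gap between the modules already on the rail, on the rail's top face. y along the rail; x level, z straight up (not tilted). The gap is 94 mm long; the fitted modules stand 33 mm above the rail's top face
- lid_hinge (a point): Middle of the lid's hinge, at the top back edge of the control box (340 mm wide). Axes as the rail's: x up the slope, y along the hinge, z out of the slope. The shut lid lies in this x-y plane and reaches 185 mm to -x
- lid_edge (a point): Outer face of the lid, middle of its free edge bar, 176 mm from the hinge. x points to the hinge, z out of the outer face. The lid is an aluminium frame with a clear pane, 185 x 340 mm, 6 mm thick
- lid (a joint): Lid angle: 0 open (115 deg from shut, leaning slightly to the robot), 2.01 fully shut. Stiff hinge: it stays where it is left and takes up to about 4 N at its edge to lower once the stay is broken
- knee_pad (a point): Outer face of the black 26 mm square thumb pad at the knee of the folding stay, inside the right-hand (-y) wall of the box. Push it along its own +x axis (away from the robot and down) to break the stay; z runs along the lower link. Links 100 mm long; a 45 mm push opens the knee to about 0.9 rad and lowers the lid part of the way
- knee (a joint): Fold of the stay at its knee: 0 locked (4 mm over centre, holding the lid up), 0.08 straight, about 2 with the lid shut
- contactor: Squat, wider grey block with a black top and brass screws, 75 x 46 x 52 mm, origin at its bottom centre; not the one to fit, leave alone. It stands on the side of the box where the module does not
- wire_stand: Wire plant stand with a small steel disc on top, 123 mm high, 100 mm across the foot; origin at its foot; leave alone
- tin: Open steel tin, 70 mm across, 50 mm high; origin at its bottom; leave alone
There are look-alikes about, which are no part of the job. Leave any turquoise look-alike of the module alone.

How it is judged (in metres and radians):
On the way, in this order (a step that is already met when the one before it is completed fails the run):
1. the lip is hooked under the rail's upper edge with the module still tilted up (x of lip in the frame of rail between 0.01 and 0.0195 m and z of lip in the frame of rail between 0.015 and 0.0265 m and angle between the z axis of module and the z axis of rail, either way round above 0.14 rad), for 0.05 s.
2. the module is clicked home in the middle of the gap (x of lip in the frame of rail between 0.011 and 0.0195 m and z of module_mid in the frame of rail between 0.038 and 0.046 m and angle between the z axis of module and the z axis of rail, either way round below 0.12 rad and angle between the y axis of module and the y axis of rail, either way round below 0.08 rad and y of module_mid in the frame of gap between -0.02 and 0.02 m and value of joint foot below 0.004 m), for 0.2 s.
3. the stay is broken at its knee (value of joint knee above 0.5 rad), for 0.05 s.
At the end, for the whole second after the job is handed in: The module sits flat on the rail (within 0.12 rad), lip under the upper edge and foot sprung back under the lower edge (foot within 4 mm of its rest), within 20 mm of the middle of the gap; the lid is shut to within 0.06 rad and still (all of step 2 and value of joint lid above 1.95 rad and velocity of joint lid below 0.05 rad/s and linear speed of module below 0.02 m/s); the robot touches nothing.
It fails at once if the lid is slammed (faster than 3.5 rad/s) (velocity of joint lid above 3.5 rad/s).
It fails at once if the contactor, the near wire stand or the tin is shoved more than 40 mm or tipped (distance of any of contactor, wire_stand, tin from where it was at the start of the episode above 0.04 m or angle between any of contactor, wire_stand, tin's own z axis and vertical above 0.4 rad).
It also fails if it takes over 67 s, if anything falls off the work surface, if the arm or the gripper's body presses on something with over 40 N, if the wrist force passes 120 N, or if a joint passes its speed limit or range.

## Working session

There is one attempt and no reset: what is moved stays moved. The work goes in short steps, each a Python script; the robot and the scene stay as the last script left them, time stands still between calls to the robot, and variables do not carry over. Pictures are saved under pics/ and viewed, about 8 in all and at most 12, crops included, and the job is handed in when it is done.

```bash
ls; mkdir -p pics; cat > h.py <<'E'
import numpy as np, cv2
from bench import env
def cal(n):
    c=env.camera_info(n); R=cv2.Rodrigues(np.array(c["rvec"],float))[0]
    return np.array(c["K"],float),R,np.array(c["tvec"],float).ravel()
def ray(n,px,c=None):
    K,R,t=c or cal(n); v=np.array([(px[0]-K[0,2])/K[0,0],(px[1]-K[1,2])/K[1,1]])
    if n=="wrist":
        r=np.linalg.norm(v)+1e-12; d=np.array([*(v/r*np.sin(r)),np.cos(r)])
    else: d=np.array([*v,1.0])
    d=R.T@d; return -R.T@t, d/np.linalg.norm(d)
def proj(n,P,c=None):
    K,R,t=c or cal(n); p=R@np.array(P,float)+t
    if n=="wrist":
        q=np.hypot(p[0],p[1]); s=np.arctan2(q,p[2])/max(q,1e-9)
        return np.array([K[0,0]*p[0]*s+K[0,2],K[1,1]*p[1]*s+K[1,2]])
    return np.array([K[0,0]*p[0]/p[2]+K[0,2],K[1,1]*p[1]/p[2]+K[1,2]])
def tri(rays):
    A=np.zeros((3,3));b=np.zeros(3)
    for o,d in rays:
        M=np.eye(3)-np.outer(d,d);A+=M;b+=M@o
    X=np.linalg.solve(A,b)
    return X,[float(np.linalg.norm((np.eye(3)-np.outer(d,d))@(X-o))) for o,d in rays]
def onz(r,z): o,d=r; return o+d*(z-o[2])/d[2]
E
python3 - <<'E'
from h import *
np.set_printoptions(precision=1,suppress=True)
im={n:env.camera(n) for n in("scene","top","wrist")}
for n in im: cv2.imwrite(f"pics/{n}0.png",im[n])
cv2.imwrite("pics/both.png",np.vstack([im["scene"],im["top"]])[:, :])
cv2.imwrite("pics/both.png",cv2.resize(np.hstack([im["scene"],im["top"]]),(800,300)))
for n in("scene","top"):
    K,R,t=cal(n); print(n,"cam at",-R.T@t,"axis",R[2],K[0,0])
for nm in["module_mid","nose","lip","catch","rail","rail_top","gap","lid_hinge","lid_edge","knee_pad","contactor","wire_stand","tin"]:
    L={n:env.landmark_of(nm,n) for n in("scene","top")}
    print(nm,{n:[(np.round(l["point"],1).tolist(),round(l["conf"],2)) for l in v] for n,v in L.items()})
    if L["scene"] and L["top"]:
        X,e=tri([ray(n,L[n][0]["point"]) for n in L]); print("   ",X,np.array(e))
print(env.current_time_s(),env.tcp_to_grasp)
E
```

```text
pics
scene cam at [707.7 917.9 921.5] axis [-0.2 -0.8 -0.6] 508.4784383970191
top cam at [ 296.6   14.3 1467.3] axis [ 0.2 -0.  -1. ] 470.6945534700927
module_mid {'scene': [([332.1, 361.2], 0.81), ([392.6, 360.4], 0.7), ([299.7, 322.4], 0.63)], 'top': [([178.2, 245.9], 0.79), ([168.0, 283.7], 0.54), ([213.4, 233.2], 0.48)]}
    [483.3 309.3  35.9] [0.9 0.9]
nose {'scene': [([296.8, 319.7], 0.9), ([392.8, 356.2], 0.84)], 'top': [([180.4, 243.7], 0.76), ([210.8, 230.2], 0.71), ([164.7, 282.7], 0.51)]}
    [512.5 274.1 125.4] [37. 37.]
lip {'scene': [([311.5, 334.7], 0.92), ([322.9, 368.0], 0.67), ([386.1, 374.3], 0.58)], 'top': [([168.4, 280.0], 0.81), ([208.5, 240.5], 0.78), ([183.3, 249.0], 0.68), ([181.1, 242.3], 0.58)]}
    [448.7 301.7  97. ] [75.8 75.8]
catch {'scene': [([299.2, 331.7], 0.89), ([337.1, 366.3], 0.85), ([395.4, 364.1], 0.73), ([247.6, 177.9], 0.24)], 'top': [([169.9, 289.9], 0.84), ([183.7, 253.3], 0.8), ([212.0, 232.5], 0.63)]}
    [445.8 293.2 100.6] [101.2 101.2]
rail {'scene': [([250.1, 263.5], 0.78), ([330.6, 372.0], 0.7)], 'top': [([278.2, 201.9], 0.81), ([1
[... 234 characters left out ...]
ne': [([217.0, 215.4], 0.77), ([326.0, 370.1], 0.6)], 'top': []}
lid_edge {'scene': [([216.5, 148.2], 0.75)], 'top': [([293.1, 163.3], 0.8)]}
    [646.3 -34.4 364.5] [6.9 6.9]
knee_pad {'scene': [([246.4, 177.3], 0.64)], 'top': [([353.2, 282.8], 0.6), ([343.1, 210.3], 0.57)]}
    [ 464.  -223.1  136.9] [105.9 105.9]
contactor {'scene': [([294.0, 193.7], 0.56)], 'top': [([384.5, 266.7], 0.82)]}
    [ 414.  -324.8    4.8] [0. 0.]
wire_stand {'scene': [([278.2, 406.5], 0.93)], 'top': [([170.1, 206.8], 0.7)]}
    [611.6 351.2 -14.2] [4.4 4.4]
tin {'scene': [([316.0, 215.9], 0.8), ([291.0, 193.3], 0.7)], 'top': [([351.5, 279.6], 0.67)]}
    [ 374.1 -222.4  -10.8] [2.6 2.6]
1.45 18.700000000000003
```

```bash
python3 - <<'E'
import cv2,numpy as np
s=cv2.imread("pics/scene0.png");t=cv2.imread("pics/top0.png")
a=cv2.resize(s[130:420,130:430],(800,773),interpolation=3)[:600*773//773]
a=cv2.resize(s[120:420,130:530],(800,600),interpolation=3)
b=cv2.resize(t[130:330,140:407],(800,600),interpolation=3)
cv2.imwrite("pics/s1.png",a);cv2.imwrite("pics/t1.png",b)
E
```

```text
(no output)
```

View pics/s1.png

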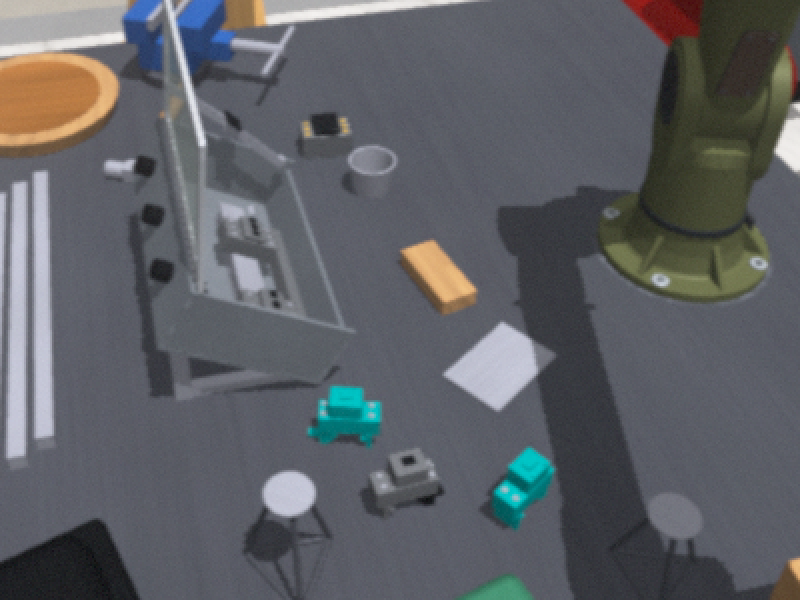

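View pics/t1.png

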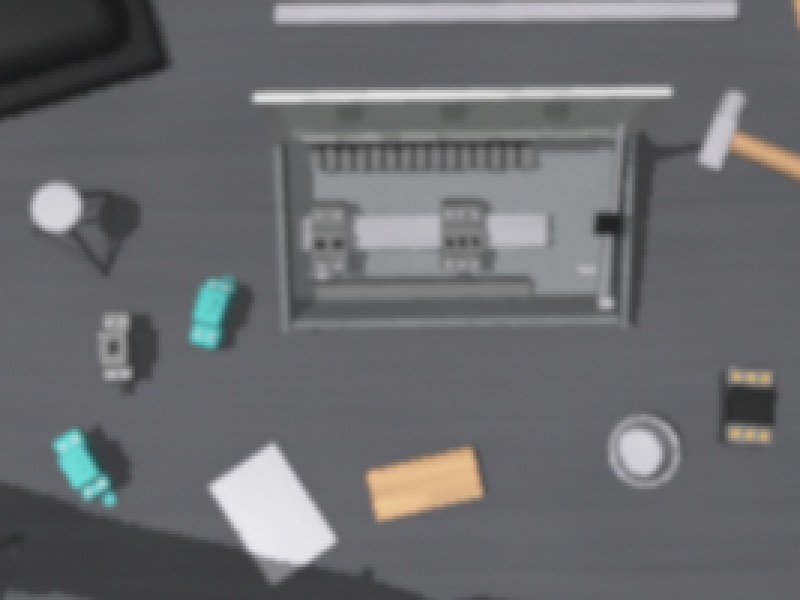

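Scene: the grey module is at scene px (332,360) and top px (178,246). Its black foot is on the robot side and its lip points away. The turquoise look-alikes, at top px (210,234) and (168,286), are rejected. The contactor is at top (389,265) and the tin at (353,280). The gap lies between the fitted modules at top (250,208) and (294,208). Next I take close wrist views of the module and the box.

```bash
cat >> h.py <<'E'
np.set_printoptions(precision=2,suppress=True)
def lm(nm,n,near=None,tol=60):
    L=env.landmark_of(nm,n)
    if near is not None: L=[l for l in L if np.linalg.norm(np.array(l["point"])-near)<tol]
    return L[0] if L else None
def Rt(yaw,pitch,s):
    # tool down, pitched by pitch (tool z towards +x), heading yaw; s=+-1 picks the half turn
    y,p=np.radians([yaw,pitch]); z=np.array([np.sin(p)*np.cos(y),np.sin(p)*np.sin(y),-np.cos(p)])
    Y=s*np.array([-np.sin(y),np.cos(y),0]); return np.column_stack([np.cross(Y,z),Y,z])
E
python3 - <<'E'
from h import *
print(env.current_eef_rot())
for s in(1,-1):
  for P,p in(((483,309,39),0),((483,309,300),0),((590,24,150),0),((585,24,105),30),((500,24,250),30)):
    q=env.inverse_kinematics(P,Rt(0,p,s)); print(s,P,p,None if q is None else np.array(q))
E0=env.current_eef_rot(); s=np.sign(E0[1,1])
obs=[]; g=np.array([483.3,309.3,35.9])
names={"module_mid":0,"nose":(-4,0,23),"lip":(16.5,0,-19.5),"catch":(-16.5,0,-18.5)}
res={k:[] for k in names}
for i,P in enumerate([(440,309,230),(500,250,260),(490,340,250)]):
    env.move_pose(P,Rt(0,0,s)); env.wait(.2)
    c=cal("wrist"); im=env.camera("wrist"); cv2.imwrite(f"pics/w{i}.png",im)
    K,R,t=c; print("cam",-R.T@t,R[2],K[0,0])
    for k in names:
        off=np.zeros(3)+names[k]
        l=lm(k,"wrist",proj("wrist",g+off,c),40)
        if l: res[k].append(ray("wrist",l["point"],c))
    r=env.outline_of("module","wrist")
    print([ (np.round(x["point"]),round(x["conf"],2)) for x in r], proj("wrist",g,c))
for k in res:
    if len(res[k])>1: X,e=tri(res[k]); print(k,X,np.array(e))
print(env.current_time_s())
E
```

```text
[[-0.94  0.33  0.  ]
 [ 0.33  0.94  0.  ]
 [-0.    0.   -1.  ]]
1 (483, 309, 39) 0 [-41.02  18.27   6.68 105.81  -2.52  56.07  56.73]
1 (483, 309, 300) 0 [-42.13   7.42   7.67  87.66  -0.99  84.98  55.56]
1 (590, 24, 150) 0 [-30.7   14.86  30.21  98.33  -7.95  68.94  91.55]
1 (585, 24, 105) 30 [-46.54  -5.04  38.54 128.52  15.4   26.36  70.67]
1 (500, 24, 250) 30 None
-1 (483, 309, 39) 0 [ -56.59   19.37   24.94  106.38   -9.68   56.31 -117.51]
-1 (483, 309, 300) 0 [ -56.26    7.5    23.48   88.17   -2.99   84.95 -122.69]
-1 (590, 24, 150) 0 [-36.94  15.84  37.82  98.53 -10.31  69.15 -86.48]
-1 (585, 24, 105) 30 [ -29.06   -3.6    21.46  128.03   11.39   25.93 -106.24]
-1 (500, 24, 250) 30 None
cam [360.59 309.26 391.3 ] [ 0.29  0.   -0.96] 325.19226210127806
[(array([270., 228.]), 0.82), (array([298., 125.]), 0.59), (array([200., 238.]), 0.57)] [274.97 226.58]
cam [420.22 250.3  421.  ] [ 0.29  0.   -0.96] 325.19226210127806
[(array([345.,  76.]), 0.63), (array([244., 199.]), 0.62), (array([323., 174.]), 0.6)] [323.96 171.99]
cam [411.88 338.04 411.74] [ 0.29 -0.   -0.96] 325.19226210127806
[(array([270.,  78.]), 0.85), (array([248., 181.]), 0.82), (array([174., 206.]), 0.73)] [250.92 179.35]
module_mid [490.12 307.53  29.17] [0.85 1.41 2.23]
nose [485.67 307.25  51.13] [1.69 0.64 1.51]
lip [501.9  306.49  23.08] [1.31 0.63 0.87]
catch [471.1  306.    21.17] [2.57 2.39 1.67]
5.2667
```

```bash
python3 - <<'E'
from h import *
import pickle
from scipy.optimize import least_squares
g=np.array([487,308,35.]); s=1
off={"module_mid":(0,0,0),"nose":(-4,0,23),"lip":(16.5,0,-19.5),"catch":(-16.5,0,-18.5),"module":(0,0,-35)}
obs=[]
for i,P in enumerate([(450,309,170),(520,270,190),(520,340,190),(460,340,200)]):
    env.move_pose(P,Rt(0,0,s)); env.wait(.2)
    c=cal("wrist"); im=env.camera("wrist"); cv2.imwrite(f"pics/m{i}.png",im); pickle.dump(c,open(f"pics/m{i}.pkl","wb"))
    for k in off:
        l=lm(k,"wrist",proj("wrist",g+off[k],c),35)
        if l: obs.append((k,c,np.array(l["point"]),l["conf"]))
def pt(v,k):
    a=v[3]; o=np.array(off[k],float); return v[:3]+np.array([o[0]*np.cos(a)-o[1]*np.sin(a),o[0]*np.sin(a)+o[1]*np.cos(a),o[2]])
f=lambda v:np.concatenate([proj("wrist",pt(v,k),c)-p for k,c,p,_ in obs])
for zf in(0,1):
    h=(lambda v:f(np.array([v[0],v[1],35,v[2]]))) if not zf else f
    r=least_squares(h,[487,308,0] if not zf else [487,308,35,0],loss="soft_l1"); print(r.x, "yaw",np.degrees(r.x[-1]),"rms px",np.sqrt(np.mean(h(r.x)**2)))
box={}
for i,P in enumerate([(470,24,300),(540,100,300),(540,-70,300)]):
    env.move_pose(P,Rt(0,0,s)); env.wait(.2)
    c=cal("wrist"); im=env.camera("wrist"); cv2.imwrite(f"pics/b{i}.png",im); pickle.dump(c,open(f"pics/b{i}.pkl","wb"))
    for k in["rail","rail_top","gap","lid_hinge","lid_edge","knee_pad"]:
        l=lm(k,"wrist")
        if l: box.setdefault(k,[]).append((c,l["point"],l["conf"]))
for k in box:
    if len(box[k])>1:
        X,e=tri([ray("wrist",p,c) for c,p,_ in box[k]]); print(k,X,np.array(e),[round(b[2],2) for b in box[k]])
pickle.dump(box,open("box.pkl","wb"))
print(env.current_time_s())
a=cv2.imread("pics/b0.png");b=cv2.imread("pics/m0.png")
cv2.imwrite("pics/v1.png",cv2.resize(a[60:420],(800,514),interpolation=3))
p=proj("wrist",g,pickle.load(open("pics/m0.pkl","rb"))).astype(int)
y0,x0=max(0,p[1]-75),max(0,p[0]-100); cv2.imwrite("pics/v2.png",cv2.resize(b[y0:y0+150,x0:x0+200],None,fx=3,fy=3,interpolation=3)); print(x0,y0)
E
```

```text
[488.1  305.08   0.06] yaw 3.153065821997425 rms px 1.2162007172560856
[488.13 305.08  34.89   0.05] yaw 3.148993584783063 rms px 1.2152404587893724
rail [607.01  -4.95  62.38] [2.3  2.33 2.36] [0.94, 0.82, 0.75]
rail_top [593.78  -6.23  85.97] [1.91 1.35 2.08] [0.7, 0.97, 0.78]
gap [426.26  59.26 395.88] [23.81 23.81] [0.31, 0.56]
lid_edge [597.65  -6.98  74.6 ] [1.04 1.04] [0.44, 0.16]
knee_pad [ 578.45 -180.4   181.04] [0.81 0.81] [0.7, 0.68]
13.0083
173 162
```

View pics/v1.png

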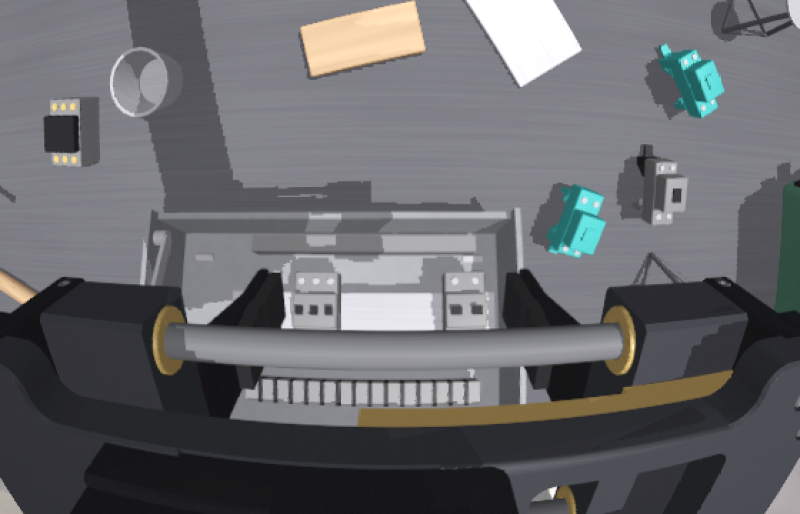

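View pics/v2.png

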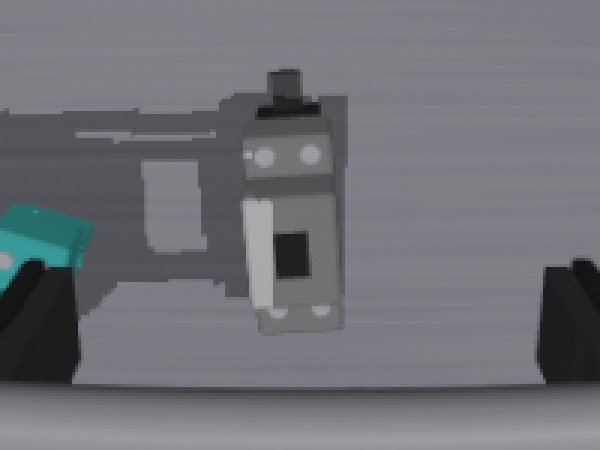

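The close crop confirms the grey module, with its black foot at crop (287,88) on the robot side. The fit gives (488.1, 305.1, 34.9) with yaw 3.2°, and the height matches the expected 35. I grasp it now and work out the gap and rail yaw from the stored pictures.

```bash
python3 - <<'E'
from h import *
import pickle
a=np.radians(3.15); m=np.array([488.1,305.1]); n=m-4*np.array([np.cos(a),np.sin(a)]); R=Rt(3.15,0,1)
env.move_pose((*n,150),R); env.movel((*n,40),R,200); env.grip(0,50); env.wait(.1)
print("open mm",env.current_opening()*87,"F",np.array(env.current_wrist_force()),env.current_position())
env.movel((*n,230),R,250); print("open",env.current_opening()*87,np.array(env.current_wrist_force()),env.current_time_s())
# offline: top picture rail edges -> yaw
t=cv2.imread("pics/top0.png"); g=cv2.cvtColor(t,6).astype(float); c=cal("top")
for cols in(range(262,284),range(306,320)):
    pts=[]
    for x in cols:
        d=np.diff(cv2.GaussianBlur(g,(3,3),0)[190:225,x]); up,dn=d.argmax(),d.argmin()
        pts.append((x,190.5+up,190.5+dn))
    print(np.array(pts)[::4].tolist())
for rx in((255.5,287.4),):
    for px in rx: print(onz(ray("top",(px,207.5),c),86.6))
cb=pickle.load(open("pics/b0.pkl","rb"))
for px in((239.4,284),(310.1,284)): print("b0 gap",onz(ray("wrist",px,cb),86.6))
for px,z in(((342.7,204.3),150),((342.7,204.3),180),((342.7,204.3),120)): print("pad top",z,onz(ray("top",px,c),z))
for px in((140+285/3,130+328/3),(140+628/3,130+322/3)): print("front corner",onz(ray("top",px,c),100))
for px in((140+253/3,130+97/3),(140+672/3,130+92/3)): print("lid edge",onz(ray("top",px,c),360))
E
```

```text
open mm 28.185219103817463 F [-0.28 -0.13 -0.59] [484.06 304.9   39.94]
open 27.87818935576248 [ 0.62 -0.27 -1.7 ] 17.225
[[262.0, 201.5, 212.5], [266.0, 201.5, 221.5], [270.0, 201.5, 221.5], [274.0, 201.5, 221.5], [278.0, 201.5, 221.5], [282.0, 201.5, 221.5]]
[[306.0, 201.5, 221.5], [310.0, 201.5, 221.5], [314.0, 200.5, 221.5], [318.0, 201.5, 211.5]]
[588.9   70.77  86.6 ]
[587.76 -24.86  86.6 ]
b0 gap [600.34 -22.2   86.6 ]
b0 gap [600.09  70.65  86.6 ]
pad top 150 [ 581.87 -181.59  150.  ]
pad top 180 [ 575.37 -177.13  180.  ]
pad top 120 [ 588.37 -186.05  120.  ]
front corner [491.47 130.61 100.  ]
front corner [ 493.4  -204.53  100.  ]
lid edge [645.07 135.57 360.  ]
lid edge [ 645.25 -206.95  360.  ]
```

Module is held (28 mm). The gap centre comes out near y=24 and the box yaw near 0. Next is a joint fit of the rail pose from all the views, plus its flange edges in the wrist pictures.

```bash
python3 - <<'E'
from h import *
import pickle
from scipy.optimize import least_squares
box=pickle.load(open("box.pkl","rb")); C={n:cal(n) for n in("scene","top")}
obs=[("wrist",c,p,0 if k=="rail_top" else -29) for k in("rail","rail_top") for c,p,_ in box[k]]
obs+=[("scene",C["scene"],(252.4,250.6),0),("scene",C["scene"],(250.1,263.5),-29),("top",C["top"],(281.2,204.9),0),("top",C["top"],(278.2,201.9),-29)]
xr=np.array([np.cos(np.pi/6),0,.5]);zr=np.array([-.5,0,np.cos(np.pi/6)])
f=lambda v:np.concatenate([(proj(n,v+h*zr,c)-p) for n,c,p,h in obs])
r=least_squares(f,[594,-6,86.6],loss="soft_l1"); T=r.x; print(T); print(f(T).reshape(-1,2))
# flange edges: gradient profile along the slope on the rail's top plane
for name,n,c in[("top0","top",C["top"])]+[(f"b{i}","wrist",pickle.load(open(f"pics/b{i}.pkl","rb"))) for i in range(3)]:
    g=cv2.cvtColor(cv2.imread(f"pics/{name}.png"),6).astype(np.float32)
    u=np.arange(-30,30,.5); ys=np.arange(5,45,2) 
    pr=np.zeros(len(u))
    M=np.array([[proj(n,[T[0],0,T[2]]+a*xr+np.array([0,y,0]),c) for y in ys] for a in u],np.float32)
    v=cv2.remap(g,M[...,0],M[...,1],cv2.INTER_LINEAR).mean(1)
    d=np.gradient(cv2.GaussianBlur(v[:,None],(1,5),0).ravel()); 
    ix=[i for i in range(1,len(u)-1) if abs(d[i])>=abs(d[i-1]) and abs(d[i])>abs(d[i+1]) and abs(d[i])>2]
    print(name,[(u[i],round(float(d[i]),1)) for i in ix], "v",v[::12].round())
    # gap along y
    yy=np.arange(-45,95,.5); M=np.array([[proj(n,[T[0],0,T[2]]+a*xr+np.array([0,y,0]),c) for y in yy] for a in(-8,-4,0)],np.float32)
    w=cv2.remap(g,M[...,0],M[...,1],cv2.INTER_LINEAR).mean(0); d=np.gradient(w)
    print("   y rises",[(yy[i],round(float(d[i]),1)) for i in np.argsort(-abs(d))[:6]])
E
```

```text
[594.32  -5.49  84.73]
[[ 1.38 -0.19]
 [-0.98 -0.75]
 [-1.3   2.28]
 [ 1.44 -1.29]
 [-0.15 -0.31]
 [ 0.58  1.76]
 [-0.02  0.65]
 [-3.   -3.76]
 [-0.3   0.67]
 [ 2.54  0.77]]
top0 [(np.float64(-21.5), 2.7), (np.float64(13.0), -2.5)] v [147. 147. 175. 185. 186. 186. 185. 170. 148. 147.]
   y rises [(np.float64(-21.5), 4.6), (np.float64(-23.0), 4.6), (np.float64(-22.0), 4.5), (np.float64(-22.5), 4.4), (np.float64(-23.5), 4.1), (np.float64(63.0), -3.9)]
b0 [(np.float64(-28.0), -9.0), (np.float64(-20.0), 18.3), (np.float64(15.0), -29.3), (np.float64(18.5), 4.3), (np.float64(23.0), 2.5)] v [191. 137. 224. 230. 229. 231. 232. 233.  85. 122.]
   y rises [(np.float64(-24.5), 36.7), (np.float64(-25.0), 32.6), (np.float64(-39.5), -25.7), (np.float64(-24.0), 24.2), (np.float64(-39.0), -23.6), (np.float64(72.5), 18.7)]
b1 [(np.float64(-29.0), 5.7), (np.float64(-23.0), -5.9), (np.float64(-18.5), 10.7), (np.float64(13.0), -3.4), (np.float64(17.5), 4.8)] v [144. 166. 184. 193. 191. 190. 190. 180. 170. 183.]
   y rises [(np.float64(-23.5), 21.4), (np.float64(67.5), -20.5), (np.float64(-24.0), 17.8), (np.float64(-23.0), 17.2), (np.float64(54.0), -14.6), (np.float64(-24.5), 13.1)]
b2 [(np.float64(-23.5), -8.8), (np.float64(-18.5), 15.4), (np.float64(16.0), -10.9), (np.float64(27.5), -11.2)] v [189. 180. 205. 228. 226. 228. 229. 229. 194. 192.]
   y rises [(np.float64(69.0), -18.6), (np.float64(68.5), -16.5), (np.float64(85.5), -16.5), (np.float64(69.5), -16.2), (np.float64(81.0), 15.2), (np.float64(80.5), 15.1)]
```

```bash
cat >> h.py <<'E'
YG=22.7; TM=np.array([-4.,0,5.]); A0=np.array([607.6,YG,92.4])
def pose(am,t,A=A0,tm=TM):
    th=np.radians(30-t); Rm=np.column_stack([[np.cos(th),0,np.sin(th)],[0,1,0],[-np.sin(th),0,np.cos(th)]])
    return A-Rm@np.array([am[0],0,am[1]])+Rm@tm, Rt(0,30-t,1)
def F(n=4):
    v=[]
    for _ in range(n): v.append(env.current_wrist_force()); env.wait(.01)
    return np.mean(v,0)
E
python3 - <<'E'
from h import *
P,R=pose((9.5,-45),30); print(P)
env.move_pose((560,YG,240),R); env.movel(P,R,200)
env.movel(*pose((9.5,-21),30),100); env.wait(.2); f0=F(); print("base",f0,env.current_time_s())
for z in np.arange(-20,-8,1.):
    p,R=pose((9.5,z),30); env.movel(p,R,40); env.wait(.03); f=F(3)-f0; print(z,f,env.current_position()-p)
    if np.linalg.norm(f)>3: break
print(env.current_time_s())
cv2.imwrite("pics/c0.png",env.camera("scene")[180:340,150:390])
im=env.camera("wrist"); cv2.imwrite("pics/c1.png",im)
a=cv2.resize(cv2.imread("pics/c0.png"),(600,400),interpolation=3); cv2.imwrite("pics/v3.png",a)
E
```

```text
[594.1  22.7 142.4]
base [ 0.15  0.29 -1.52] 19.6417
-20.0 [-0.03 -0.23  0.57] [-0.02 -0.01  0.01]
-19.0 [ 0.29  0.02 -0.27] [-0.03 -0.03 -0.06]
-18.0 [ 0.78 -0.07  0.03] [0.21 0.01 0.05]
-17.0 [ 1.46 -0.3   1.25] [ 0.47 -0.02  0.25]
-16.0 [ 1.93 -0.26  2.28] [0.61 0.03 0.34]
-15.0 [3.71 0.08 3.93] [0.79 0.03 0.47]
21.4917
```

View pics/v3.png

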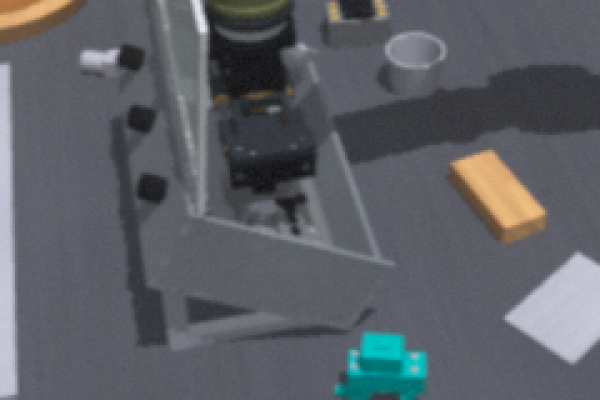

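```bash
python3 - <<'E'
from h import *
im=cv2.imread("pics/c1.png"); c=cal("wrist")
for nm,o in(("mid",(4,0,-5)),("foot",(-20,0,-40))): print(nm,proj("wrist",env.current_position()+np.array(o),c))
print(proj("wrist",[577.2,22.7,74.9],c),proj("wrist",[607.6,22.7,92.4],c))
cv2.imwrite("pics/v4.png",cv2.resize(im[200:400,140:420],(784,560),interpolation=3))
E
```

```text
mid [276.38 268.58]
foot [276.22 210.75]
[276.17 215.2 ] [276.21 270.09]
```

View pics/v4.png

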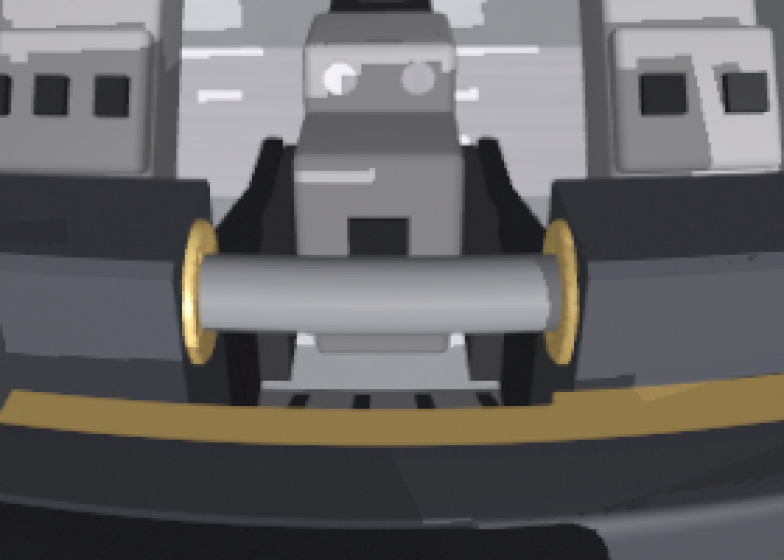

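The wrist view shows the rail beside the module from crop row 47 (lower edge) to 197 (upper edge). It is slightly narrower than predicted, so the rail sits about 4 mm lower along its normal. That agrees with the +x/+z touch of the toe on the flange end. I correct for it and come down again.

```bash
sed -i 's/A0=np.array(\[607.6,YG,92.4\])/A0=np.array([609.9,YG,88.9])/' h.py; python3 - <<'E'
from h import *
p=env.current_position(); env.movel((p[0]+.5,YG,p[2]+12),None,80)
env.movel(*pose((9.3,-24),30),80); env.wait(.15); f0=F(); print("base",f0)
for z in np.arange(-21,-9,1.):
    p,R=pose((9.3,z),30); env.movel(p,R,40); env.wait(.03); f=F(3)-f0; print(z,f,env.current_position()-p)
    if np.linalg.norm(f)>3.5: break
print(env.current_time_s())
E
```

```text
base [ 0.36  0.03 -1.45]
-21.0 [-0.38 -0.57  0.2 ] [-0.07 -0.02 -0.08]
-20.0 [-0.31  0.2  -0.02] [-0.01 -0.02 -0.02]
-19.0 [-0.2  -0.3   0.41] [-0.03  0.01 -0.04]
-18.0 [0.01 0.18 0.36] [-0.03 -0.01 -0.05]
-17.0 [-1.07  0.1   0.2 ] [-0.02 -0.   -0.05]
-16.0 [-0.43  0.14 -0.36] [-0.01 -0.07 -0.02]
-15.0 [-0.2   0.05 -0.26] [-0.05 -0.02 -0.05]
-14.0 [-0.2  -0.09  0.61] [-0.03  0.01 -0.04]
-13.0 [ 0.04 -0.37  1.  ] [0.15 0.05 0.1 ]
-12.0 [-2.25  0.14  6.71] [0.26 0.01 0.84]
25.4167
```

```bash
python3 - <<'E'
from h import *
f0=np.array([.2,0,-1.4])
env.movel(*pose((9.3,-14.2),30),40); env.wait(.1); print(F()-f0)
for x in np.arange(10.5,17.1,.75):
    p,R=pose((x,-14.1),30); env.movel(p,R,40); env.wait(.03); f=F(3)-f0; print(round(x,2),f,env.current_position()-p)
    if np.linalg.norm(f)>4: break
print(env.current_time_s())
im=env.camera("wrist"); cv2.imwrite("pics/c2.png",im)
E
```

```text
[-0.42 -0.11 -0.05]
10.5 [-0.34  0.04  0.63] [-0.09 -0.02 -0.08]
11.25 [-0.01  0.08  0.1 ] [-0.01  0.01  0.01]
12.0 [-0.63 -0.14  0.22] [-0.02 -0.01  0.01]
12.75 [0.39 0.61 0.2 ] [0.01 0.01 0.04]
13.5 [-0.19  0.28  0.52] [-0.    0.02  0.01]
14.25 [-0.08 -0.42 -0.07] [ 0.01 -0.01  0.01]
15.0 [-0.18 -0.01 -0.08] [-0.03  0.01 -0.03]
15.75 [ 0.68  0.22 -0.31] [0.28 0.   0.1 ]
16.5 [ 3.77  0.34 -1.61] [0.77 0.02 0.19]
28.575
```

```bash
python3 - <<'E'
from h import *
f0=np.array([.2,0,-1.4]); env.grip(0,60)
for t in np.arange(28,-.1,-2):
    u=1-t/30; ax=15.3+3.0*u; az=-14.0+1.0*min(1,u*1.5)
    p,R=pose((ax,az),t); env.movel(p,R,60); f=F(2)-f0; print(t,f,np.linalg.norm(env.current_position()-p).round(2))
    if np.linalg.norm(f)>40: print("stop"); break
print(env.current_opening()*87,env.current_time_s(),np.array(env.current_joint_positions()))
im=env.camera("wrist"); cv2.imwrite("pics/c3.png",im)
cv2.imwrite("pics/v5.png",cv2.resize(im[180:400,140:420],(764,600),interpolation=3))
E
```

```text
28.0 [2.53 0.1  0.42] 0.65
26.0 [ 1.06 -0.25  0.54] 0.62
24.0 [ 0.19 -0.93 -0.12] 0.55
22.0 [-0.41 -0.09  0.09] 0.5
20.0 [-0.85 -0.13  0.21] 0.4
18.0 [-1.67  0.07  1.51] 0.6
16.0 [-3.84 -0.02  3.71] 0.65
14.0 [-4.37 -0.54  4.89] 0.37
12.0 [-5.   -0.73  5.02] 0.17
10.0 [-2.52 -0.91  4.85] 0.81
8.0 [-2.87 -0.6   4.51] 0.84
6.0 [-2.33 -0.55  6.22] 0.91
4.0 [-1.8  -0.23  4.32] 0.81
2.0 [-4.01  0.22  7.25] 1.12
0.0 [-1.54 -0.36  8.08] 2.86
27.58735646588505 32.8417 [-29.75  -3.01  22.39 128.93  11.43  24.2   73.73]
```

View pics/v5.png

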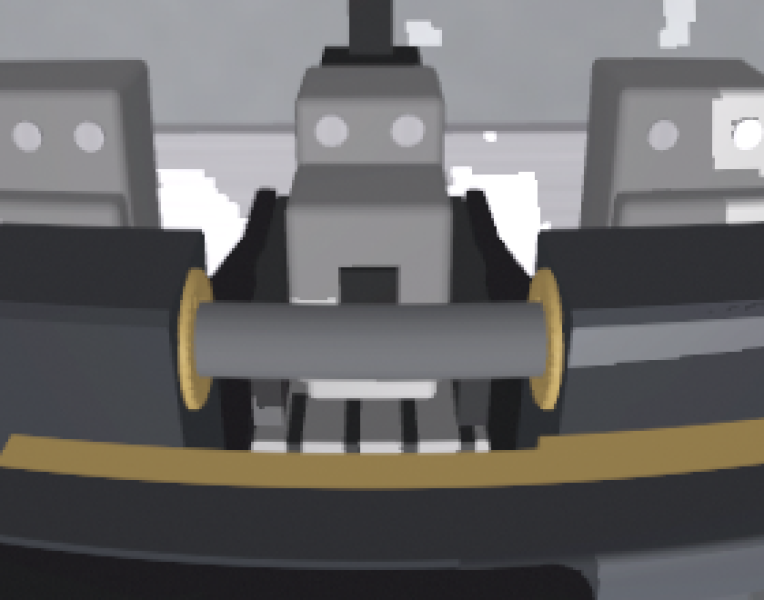

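The wrist view shows the module on the rail line between its neighbours, with the foot at crop (370,40) just outside the lower edge. I keep pressing and rocking past level, and watch for the click in the force.

```bash
python3 - <<'E'
from h import *
f0=np.array([.2,0,-1.4])
def st(tag,p,R):
    env.wait(.03); f=F(2)-f0; E=env.current_eef_rot(); 
    print(tag,f,"err",env.current_position()-p,"pitch",np.degrees(np.arctan2(E[0,2],-E[2,2])).round(1),"M",np.array(env.current_moment()).round(2))
    return np.linalg.norm(f)
p,R=pose((18.3,-13),0); st("now",p,R)
for t,az in((-1,-12.5),(-2,-12),(-3,-11.5),(-4,-11),(-4,-10),(-4,-9),(-4,-8),(-4,-7)):
    p,R=pose((18.3,az),t); env.movel(p,R,60)
    if st((t,az),p,R)>35: break
print(env.current_time_s())
E
```

```text
now [-1.98 -0.03  8.83] err [2.08 0.34 2.02] pitch 30.2 M [-0.09  0.15 -0.04]
(-1, -12.5) [-12.59  -0.74  21.71] err [1.93 0.39 2.88] pitch 31.2 M [-0.24  1.03 -0.1 ]
(-2, -12) [-19.75  -0.9   29.67] err [2.15 0.44 3.67] pitch 32.2 M [-0.26  1.37 -0.02]
33.5417
```

```bash
cat >> h.py <<'E'
f0=np.array([.2,0,-1.4]); XR=np.array([np.cos(np.pi/6),0,.5]); ZR=np.array([-.5,0,np.cos(np.pi/6)])
def rs(tag=""):
    "actual TCP-derived module_mid in rail frame (nominal grip), force in rail frame"
    env.wait(.03); f=F(2)-f0; E=env.current_eef_rot(); p=env.current_position(); pit=np.arctan2(E[0,2],-E[2,2])
    Rm=np.column_stack([[np.cos(pit),0,np.sin(pit)],[0,1,0],[-np.sin(pit),0,np.cos(pit)]])
    mid=p-Rm@TM; d=mid-A0; print(tag,"mid rail x %.2f z %.2f"%(d@XR+17.5,d@ZR+29),"y %.2f"%(mid[1]),"pitch %.1f"%np.degrees(pit),"F x %.1f y %.1f z %.1f"%(f@XR,f[1],f@ZR)); return np.linalg.norm(f)
E
python3 - <<'E'
from h import *
rs("pressed")
for ax,az,t in((18.3,-12.5,-1),(19.3,-12.5,-1),(20.3,-12.5,-1),(21.3,-12.5,-1),(22.3,-12.5,-1)):
    p,R=pose((ax,az),t); env.movel(p,R,60)
    if rs((ax,az,t))>30: break
print(env.current_time_s())
E
```

```text
pressed mid rail x 2.52 z 42.48 y 23.17 pitch 32.2 F x -2.0 y -1.1 z 35.3
(18.3, -12.5, -1) mid rail x 1.69 z 42.34 y 23.09 pitch 31.2 F x 0.8 y -0.2 z 20.4
(19.3, -12.5, -1) mid rail x 1.67 z 42.39 y 23.11 pitch 31.3 F x 1.7 y -0.8 z 17.3
(20.3, -12.5, -1) mid rail x 1.56 z 42.42 y 23.07 pitch 31.4 F x 4.1 y -1.0 z 14.3
(21.3, -12.5, -1) mid rail x 1.31 z 42.47 y 23.13 pitch 31.5 F x 4.9 y -1.3 z 11.9
(22.3, -12.5, -1) mid rail x 0.67 z 42.48 y 23.23 pitch 31.5 F x 5.7 y -0.7 z 10.2
35.0917
```

```bash
python3 - <<'E'
from h import *
for ax,az,t in((20,-13,0),(20,-15,2),(20,-16.5,4)):
    p,R=pose((ax,az),t); env.movel(p,R,60); rs((ax,az,t)); print("   M",np.array(env.current_moment()))
p,R=pose((20,-12.5,),-1); env.movel(p,R,60); rs("press again")
print(env.current_time_s())
E
```

```text
(20, -13, 0) mid rail x 0.05 z 42.44 y 23.00 pitch 30.2 F x 4.0 y -0.5 z 6.9
   M [-0.06 -0.41  0.  ]
(20, -15, 2) mid rail x -0.25 z 43.83 y 23.05 pitch 28.2 F x 6.3 y 0.8 z -13.2
   M [ 0.18 -1.39  0.08]
(20, -16.5, 4) mid rail x -1.55 z 44.74 y 22.98 pitch 26.1 F x 6.5 y 1.5 z -25.5
   M [ 0.4  -1.83  0.21]
press again mid rail x -0.12 z 41.87 y 23.03 pitch 31.3 F x 4.6 y -0.4 z 9.4
36.3
```

A 25 N lift test can't pull the module off, so it is latched. I release it, look at the result and measure the knee pad from two views.

```bash
python3 - <<'E'
from h import *
import pickle
p,R=pose((19,-13),0); env.movel(p,R,80)
env.grip(0.56,20); env.movel(env.current_position()-110*R[:,2],R,300)
env.grip(0); print("rel",env.current_time_s())
pad=[];T=[]
for i,P in enumerate([(455,-60,310),(455,-170,310)]):
    env.move_pose(P,Rt(0,0,1)); env.wait(.1); c=cal("wrist"); im=env.camera("wrist"); cv2.imwrite(f"pics/k{i}.png",im); pickle.dump(c,open(f"pics/k{i}.pkl","wb"))
    l=lm("knee_pad","wrist",proj("wrist",(577,-179,180),c),50)
    if l: pad.append((c,l["point"])); print(l["point"],l["conf"],proj("wrist",(577,-179,180),c))
    if i==0:
        for k in("module_mid","nose"): 
            l=lm(k,"wrist",proj("wrist",(590,23,100),c),40); print(k,l and l["point"], proj("wrist",A0+(0-17.5)*XR+(13 if k=="module_mid" else 36)*ZR-(4*XR if k=="nose" else 0),c))
if len(pad)>1: print(tri([ray("wrist",p,c) for c,p in pad]))
for pit in(40,35,30,25):
    print(pit,[np.round(q,0) if (q:=env.inverse_kinematics(P,Rt(0,pit,1))) is not None else None for P in((558,-179,205),(577,-179,181),(607,-179,143))])
for P in((640,-36,390),(620,-36,330),(575,-36,300),(500,-36,110)):
    q=env.inverse_kinematics(P,Rt(0,0,1)); print(P,None if q is None else np.round(q))
print(env.current_time_s())
cv2.imwrite("pics/v6.png",np.hstack([cv2.resize(cv2.imread("pics/k0.png")[140:340,140:420],(560,400),interpolation=3)]))
E
```

```text
rel 40.0
module_mid None [336.53 284.58]
nose None [339.83 281.15]
[264.8, 312.0] 0.49 [265.79 314.55]
40 [array([-11., -16.,  32., 128., -12.,  29., 121.]), array([-14., -12.,  35., 128., -18.,  25., 127.]), array([-16.,  -3.,  38., 127., -35.,  21., 141.])]
35 [array([ -8., -13.,  28., 124., -10.,  35., 118.]), array([ -9.,  -9.,  30., 124., -15.,  32., 122.]), array([ -9.,  -1.,  30., 123., -25.,  27., 130.])]
30 [array([ -6., -10.,  26., 120.,  -9.,  41., 116.]), array([ -7.,  -6.,  26., 120., -12.,  38., 118.]), array([ -6.,   1.,  26., 119., -19.,  33., 123.])]
25 [array([ -5.,  -7.,  24., 116.,  -7.,  47., 113.]), array([ -5.,  -3.,  24., 116., -10.,  44., 115.]), array([ -5.,   3.,  24., 115., -15.,  39., 119.])]
(640, -36, 390) [-11.  16.  15.  68.  -4.  97.  94.]
(620, -36, 330) [-11.  13.  15.  78.  -3.  89.  93.]
(575, -36, 300) [-12.   8.  14.  87.  -2.  85.  93.]
(500, -36, 110) [-12.   5.  13. 112.  -1.  63.  92.]
41.8167
```

View pics/v6.png

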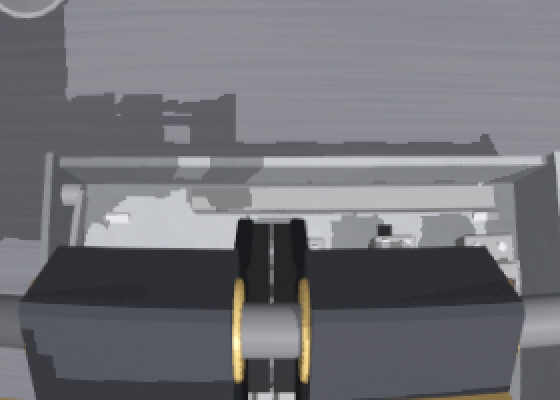

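```bash
python3 - <<'E'
from h import *
import pickle
box=pickle.load(open("box.pkl","rb")); ck=pickle.load(open("pics/k1.pkl","rb"))
rays=[ray("wrist",p,c) for c,p,_ in box["knee_pad"]]+[ray("wrist",(264.8,312),ck),ray("scene",(246.4,177.3)),ray("top",(343,207))]
X,e=tri(rays); print("pad",X,np.array(e))
X=np.clip(X,[568,-186,170],[586,-174,190])
d=np.array([np.sin(np.radians(38)),0,-np.cos(np.radians(38))]); R=Rt(0,35,1)
env.move_pose(X-40*d,R); b=np.array(env.current_wrist_force())
for s,v in((-12,200),(0,80),(8,60),(16,60),(24,60),(32,60),(40,60),(47,60)):
    env.movel(X+s*d,R,v); f=np.array(env.current_wrist_force())-b; print(s,f,"along",round(f@d,1))
    if np.linalg.norm(f)>60: break
print(env.current_time_s())
env.movel(X-45*d,R,300)
t=env.camera("top"); L=env.landmark_of("lid_edge","top"); s=env.camera("scene"); M=env.landmark_of("lid_edge","scene")
print(L and (L[0]["point"],L[0]["conf"]),M and (M[0]["point"],M[0]["conf"]))
if L and M: print(tri([ray("top",L[0]["point"]),ray("scene",M[0]["point"])]))
cv2.imwrite("pics/v7.png",np.hstack([cv2.resize(s[100:340,150:390],(400,400)),cv2.resize(t[140:260,210:370],(400,300))[:, :].repeat(1,0) if 0 else cv2.copyMakeBorder(cv2.resize(t[140:260,210:370],(400,300)),0,100,0,0,0)]))
print(env.current_time_s())
E
```

```text
pad [ 573.56 -178.53  184.26] [4.49 2.47 2.69 2.68 6.79]
-12 [-0.57  0.27 -0.34] along -0.1
0 [-1.24 -0.22  0.67] along -1.3
8 [-0.11  0.68  0.34] along -0.3
16 [-1.46 -0.42 -0.27] along -0.7
24 [-0.7   0.38 -0.  ] along -0.4
32 [-1.22  0.64  0.33] along -1.0
40 [ 0.15  0.68 -0.01] along 0.1
47 [-3.24  0.   -2.07] along -0.4
44.925
([294.1, 195.1], 0.69) ([256.6, 155.8], 0.58)
(array([566.72, -34.98, 335.53]), [0.3589252196320742, 0.3589252196320125])
45.5833
```

View pics/v7.png

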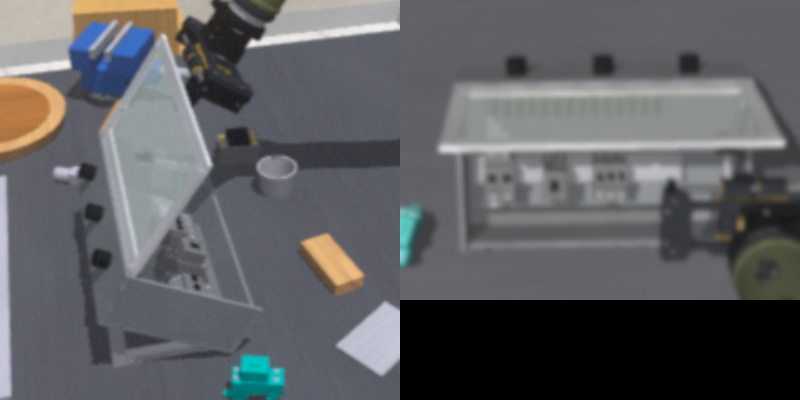

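The lid has come down to about 123°, so the knee is well broken. The module sits centred between its neighbours. I go over the edge and press the lid shut along its arc.

```bash
python3 - <<'E'
from h import *
R=Rt(0,0,1); y=-36
p=env.current_position(); env.movel((p[0]-70,-150,p[2]+110),None,350)
env.move_pose((480,y,410),R); env.movel((600,y,405),R,300)
b=F(3); print(env.current_time_s())
H=np.array([661,0,188.]); r=165
def tp(phi,off):
    a=np.radians(phi); n=np.array([np.sin(a),0,-np.cos(a)]); return H+r*np.array([np.cos(a),0,np.sin(a)])+n*off+np.array([0,y,0]),n
env.movel(tp(121,24)[0],R,200)
for phi in[124,130,137,144,151,158,165,172,179,186,193,199,204,208,210,212,214]:
    n=tp(phi,0)[1]; P,n=tp(phi,9.5*abs(n[0])+1); env.movel(P,R,90 if phi<195 else 60)
    f=np.array(env.current_wrist_force())-b; print(phi,"Fn %.1f"%(f@n),f)
    if f@n>22: break
env.wait(.3); print("hold",(np.array(env.current_wrist_force())-b)@n,env.current_position(),env.current_time_s())
E
```

```text
Traceback (most recent call last):
bench.MotionError: the arm cannot follow that straight line within its joint ranges
```

```bash
cat > lid.py <<'E'
from h import *
R=Rt(0,0,1); y=-36
p=env.current_position(); print(p)
env.movel((p[0]-50,p[1],p[2]+30),None,300)
env.move_pose((450,-120,330),R); env.move_pose((480,y,410),R); env.movel((600,y,405),R,300)
b=F(3); print(env.current_time_s())
H=np.array([661,0,188.]); r=165
def tp(phi,off):
    a=np.radians(phi); n=np.array([np.sin(a),0,-np.cos(a)]); return H+r*np.array([np.cos(a),0,np.sin(a)])+n*off+np.array([0,y,0]),n
env.movel(tp(121,24)[0],R,200)
for phi in[124,130,137,144,151,158,165,172,179,186,193,199,204,208,210,212,214]:
    n=tp(phi,0)[1]; P,n=tp(phi,9.5*abs(n[0])+1); env.movel(P,R,90 if phi<195 else 60)
    f=np.array(env.current_wrist_force())-b; print(phi,"Fn %.1f"%(f@n),f)
    if f@n>22: break
env.wait(.3); print("hold",(np.array(env.current_wrist_force())-b)@n,env.current_position(),env.current_time_s())
E
python3 lid.py
```

```text
[ 545.69 -178.09  218.32]Traceback (most recent call last):
  File "lid.py", line 4, in <module>
    env.movel((p[0]-50,p[1],p[2]+30),None,300)
    ~~~~~~~~~^^^^^^^^^^^^^^^^^^^^^^^^^^^^^^^^^
bench.MotionError: the arm cannot follow that straight line within its joint ranges
```

```bash
sed -i '4d; s/env.move_pose((450,-120,330),R)/env.move_pose((455,-170,300),R)/' lid.py; python3 lid.py
```

```text
[ 545.69 -178.09  218.32]
47.7
124 Fn -0.0 [-0.66  0.17  0.98]
130 Fn 0.2 [0.04 0.29 0.25]
137 Fn 0.3 [-0.17  0.31  0.63]
144 Fn 0.5 [0.33 0.76 0.38]
151 Fn 0.2 [-0.08  0.45  0.28]
158 Fn 0.3 [ 0.24 -0.52  0.19]
165 Fn 0.5 [-0.56 -0.23  0.65]
172 Fn 0.4 [-0.57 -0.73  0.5 ]
179 Fn 1.9 [0.43 1.07 1.88]
186 Fn 0.9 [0.23 0.91 0.92]
193 Fn 1.2 [0.69 0.6  1.34]
199 Fn 0.5 [ 0.55 -0.06  0.68]
204 Fn -0.3 [ 0.4  -0.44 -0.17]
208 Fn 0.6 [-0.4   0.2   0.48]
210 Fn -0.3 [ 1.41 -0.32  0.51]
212 Fn 6.8 [-2.11 -0.56  6.68]
214 Fn 41.2 [-19.89  -0.08  36.33]
hold 38.607925779919206 [518.81 -36.1  105.63] 54.525
```

```bash
python3 - <<'E'
from h import *
R=Rt(0,0,1); p=env.current_position(); env.movel((p[0],p[1],p[2]+25),R,80); env.move_pose((420,-36,320),R)
s=env.camera("scene"); M=env.landmark_of("lid_edge","scene"); t=env.camera("top"); L=env.landmark_of("lid_edge","top")
X=None
if L and M: X=tri([ray("top",L[0]["point"]),ray("scene",M[0]["point"])]); d=X[0]-[661,-36,188]; print(X,"phi",np.degrees(np.arctan2(d[2],d[0]))%360)
for k in("contactor","wire_stand","tin"):
    a=env.landmark_of(k,"top"); print(k,a and a[0]["point"])
print(env.current_time_s(),env.current_wrist_force())
cv2.imwrite("pics/v8.png",np.hstack([cv2.resize(s[150:340,150:390],(400,317)),cv2.resize(t[150:277,210:370],(400,317))]))
E
```

```text
contactor [384.5, 265.0]
wire_stand [170.9, 205.3]
tin [353.4, 283.4]
56.2583 [ 0.57 -1.05  0.04]
```

View pics/v8.png

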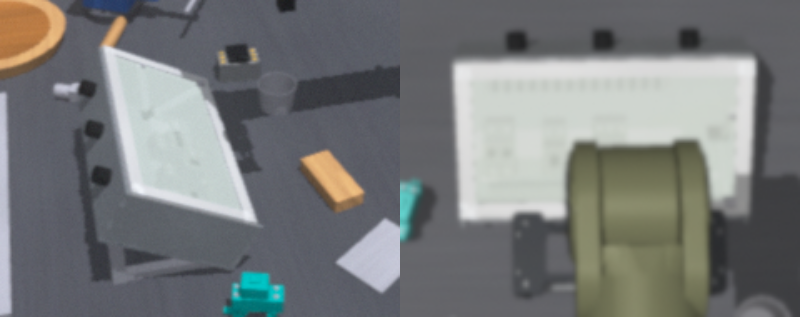

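The lid lies flush on the box rim, and the module shows through the pane midway between its neighbours. Contactor, tin and stand are where they were.

```bash
python3 -c "
from bench import env
env.hand_in(); print(env.current_time_s())"
```

```text
the job is handed in; nothing more can be done
the job is handed in; nothing more can be done
```

The job is handed in: the module is on the rail, the stay is broken and the lid is shut. The robot clock read 56.3 s just before hand-in, out of 67 s. No verdict was reported.

- **Module:** I gripped the grey module, hooked its lip under the upper edge with the module level, and rocked it down 30°. My readings put it about 42 mm above the rail's foot and about 0.5 mm off the middle of the gap. It stayed put against a lift of about 25 N, so I take the foot to be latched. I could not read the foot joint directly.
- **Stay and lid:** After the knee push, the lid edge had moved to about 123° by triangulation, so the stay was broken. I then pressed the lid down along its arc until it met a firm stop.
- **Last checks:** The final picture shows the lid flush on the box and the module midway between its neighbours. The contactor, wire stand and tin showed no sign of being shoved: their detections lie within 4 pixels (about 12 mm) of the first ones.

Some checks failed or disagreed:
- **Rail height:** The first camera fit was about 4 mm too high along the rail's normal, so the toe touched the flange with about 5 N. I corrected it by touch.
- **Final lid angle:** The detectors did not find the lid edge once it was shut, so the angle rests on the stop contact and the picture.
- **Closing force:** The fingertips reached about 41 N at the stop, more than I intended. That is close to the 40 N limit, which is stated for the arm and gripper body.
- **Knee push:** Almost no force showed on the wrist during the push, so only the lid's movement confirms that the stay broke.

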